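# Run a fingertip along the spice stand and shut the flip caps

## Robot

A 7-joint arm with a two-finger parallel gripper is mounted at the origin on a cart in front of the work surface, level with it; the furniture and walls round the work are solid. World frame = base frame: x ahead of the robot, y to its left, z up, the work surface at z = 0. Lengths are in mm, angles in rad, forces in N, time in s.
With the tool pointing down it reaches from about 425 to 875 mm from the base axis. Payload 4.7 kg.
Tool frame: the origin (TCP) lies on the centre line of the jaws, within the pads' length; the fingertips stand arm.nose_length ahead of it and the grasp point (between the pads) lies 5 mm behind it (arm.nose_length is the distance from the TCP to the fingertips, in mm); z points along the fingers, y is the line along which they close (so a half turn about z gives the same grasp; the last joint's range is limited). The gripper opens to 85 mm and grips with 20 to 120 N. Pads are 22 mm wide; open, the fingers measure 114 mm over their backs; the gripper's body (76 mm by 85 mm) begins 54 mm behind the grasp point. The pads swing forward as they close: fully open they stand 13 mm farther back than shut.
Start: joints at [1.162, 0.321, -0.07, 1.45, 0.023, 1.371, -0.057], TCP at [266.688, -592.791, 245.349] pointing down, gripper open.
Joint ranges: [-2.86, 2.86], [-0.3, 2.09], [-1.38, 1.24], [0.06, 2.45], [-1.56, 4.7], [0.09, 2.05], [-2.69, 2.69]. Speed limits (rad/s): [2.57, 2.57, 3.14, 3.14, 3.14, 3.14, 3.14].

## Interface

Orientations are given as a rotation vector (axis times angle).
In Python, from bench import arm, viewer gives the robot as it stands.
- The arm moves only by the tool carry_out, never from a script. Its argument "commands" is one flat list of numbers, 7 for each row, row after row: the shift along the tool's x, y, z scaled (see below), then the turn, a rotation vector about the tool's x, y, z scaled (see below), then the closure, from 0 (fully open) to 1 (shut). A call has 1 to 12 rows; each row shifts and turns the commanded pose from where the row before left it, along the tool's axes as they then stand; what a row does not reach is not made up. The controller multiplies each number of a shift by 50 mm and each number of a turn by 0.15 rad. A row lasts 1/10 s, in which the tool goes at most 50 mm and 8.59 degrees, less where a joint would pass 70% of its speed; a pose out of reach is approached as far as the arm can. A call with a number of a shift or a turn outside -1 to 1 is refused whole. A call with a gripper value outside its range is refused whole. The fingers move at their own pace and stop on an object; the grip force is fixed at half the most. Time passes only in rows, so rows that do not move let the fingers close. It gives the time, the measured TCP pose, the force, the opening and the grip force at its end, in the units of the state.
- arm.sense(): the state, without advancing time (a new reading comes with each control period).
- viewer.camera(name): name is "scene" or "top"; returns a dict with "color" (400x640x3 uint8, red, green, blue), "z_map" (400x640 float32, mm along the optical axis (not along the pixel's ray), 0 where there is no reading), "fx", "fy", "cx", "cy" (pixels), "origin" and "orientation" of the camera in the world. Camera axes: x right, y up, looking along -z (the intrinsics and any distortion apply to the point x, -y, -z); pixel columns grow to the right and rows downward; lengths in mm; the calibration is good to about 2 mm. A picture is of the moment at which its call begins.
- arm.finish_job(): hands the job in; it is judged then, once.
The state is a dict: "time": time; "joints": joint angles; "qvel": joint speeds; "effort": joint torques, N m; "tcp_pos": TCP position; "orientation": TCP orientation; "force": force on the tool from outside, world axes, zero at the start; "moment": the same for the moment, N m; "finger_gap": finger opening in mm; "grasp_force": force on a finger pad.
Only numpy, scipy, OpenCV 4.12 (cv2) and the standard library are available. Lean on these libraries where they do the work, as an engineer would, in place of code of your own. Each camera call takes 0.05 s, during which the arm holds its last target. There are 200 camera calls.

## Task

The four spice jars in the wooden stand were left with their flip caps open: run closed fingertips along the row from the hinge side, folding each cap over and pressing it gently down until it lies shut, flush on its jar. This is done by touch alone: do not lift anything out of the stand or shift the stand, leave the salt shaker in its place, and disturb nothing round about.

Things in the scene. Friction and masses are not known exactly. Their poses are not given: they have to be found in the camera images.
- stand: oiled wooden spice stand on rubber feet, loose, 1.1 kg, 74 x 336 x 45 mm high, with a row of five round bores (48 mm across, 32 mm deep, 64 mm apart) along its length. Origin: centre of its underside, on the worktop; y along the row (to the robot's left when unturned, turned up to 0.25 rad), z up. Four of the bores hold flip-cap jars, in any order, the fifth the salt shaker.
- jar1: short glass spice jar, 46 mm across, 85.5 mm high with its cap shut (top of the shut cap 98.5 mm above the worktop), loose, 0.2 kg, in a bore of the stand. Origin: centre of its foot. White collar and flip cap: hinge at the jar's +y side, lip at the -y side when shut. Its y axis is within 0.35 rad of the stand's.
- cap1 (a joint): angle of jar1's white flip cap: 0 = shut flush on the collar, grows as it opens, 1.75 = fully open (upright, leaning a little back over its hinge); starts between 1.2 and 1.7. Stiff plain hinge (0.008 N m friction, no spring): the cap stays at whatever angle it is left, also just short of shut.
- cap1_hinge (a point): middle of the hinge line of jar1's cap, fixed to the jar: 22.5 mm from the jar's axis at its +y side, 8 mm below the top of the shut cap; axes as the jar's. The cap is a disc 43 mm across and 7 mm thick with a 5 mm thumb lip: it reaches 49 mm from the hinge, and open it stands that far above the hinge.
- cap1_press (a point): point on the upper face of jar1's cap, 34 mm from the hinge towards the lip (moves with the cap); with the cap shut it lies 11.5 mm to the -y side of the jar's axis, at the height of the top of the shut cap.
- jar2: tall glass spice jar, 46 mm across, 97.5 mm high with its cap shut (top of the shut cap 110.5 mm above the worktop), loose, 0.2 kg, in a bore of the stand. Origin: centre of its foot. White collar and flip cap: hinge at the jar's +y side, lip at the -y side when shut. Its y axis is within 0.35 rad of the stand's.
- cap2 (a joint): angle of jar2's white flip cap: 0 = shut flush on the collar, grows as it opens, 1.75 = fully open (upright, leaning a little back over its hinge); starts between 1.2 and 1.7. Stiff plain hinge (0.008 N m friction, no spring): the cap stays at whatever angle it is left, also just short of shut.
- cap2_hinge (a point): middle of the hinge line of jar2's cap, fixed to the jar: 22.5 mm from the jar's axis at its +y side, 8 mm below the top of the shut cap; axes as the jar's. The cap is a disc 43 mm across and 7 mm thick with a 5 mm thumb lip: it reaches 49 mm from the hinge, and open it stands that far above the hinge.
- cap2_press (a point): point on the upper face of jar2's cap, 34 mm from the hinge towards the lip (moves with the cap); with the cap shut it lies 11.5 mm to the -y side of the jar's axis, at the height of the top of the shut cap.
- jar3: tall glass spice jar, 46 mm across, 97.5 mm high with its cap shut (top of the shut cap 110.5 mm above the worktop), loose, 0.2 kg, in a bore of the stand. Origin: centre of its foot. White collar and flip cap: hinge at the jar's +y side, lip at the -y side when shut. Its y axis is within 0.35 rad of the stand's.
- cap3 (a joint): angle of jar3's white flip cap: 0 = shut flush on the collar, grows as it opens, 1.75 = fully open (upright, leaning a little back over its hinge); starts between 1.2 and 1.7. Stiff plain hinge (0.008 N m friction, no spring): the cap stays at whatever angle it is left, also just short of shut.
- cap3_hinge (a point): middle of the hinge line of jar3's cap, fixed to the jar: 22.5 mm from the jar's axis at its +y side, 8 mm below the top of the shut cap; axes as the jar's. The cap is a disc 43 mm across and 7 mm thick with a 5 mm thumb lip: it reaches 49 mm from the hinge, and open it stands that far above the hinge.
- cap3_press (a point): point on the upper face of jar3's cap, 34 mm from the hinge towards the lip (moves with the cap); with the cap shut it lies 11.5 mm to the -y side of the jar's axis, at the height of the top of the shut cap.
- jar4: short glass spice jar, 46 mm across, 85.5 mm high with its cap shut (top of the shut cap 98.5 mm above the worktop), loose, 0.2 kg, in a bore of the stand. Origin: centre of its foot. White collar and flip cap: hinge at the jar's +y side, lip at the -y side when shut. Its y axis is within 0.35 rad of the stand's.
- cap4 (a joint): angle of jar4's white flip cap: 0 = shut flush on the collar, grows as it opens, 1.75 = fully open (upright, leaning a little back over its hinge); starts between 1.2 and 1.7. Stiff plain hinge (0.008 N m friction, no spring): the cap stays at whatever angle it is left, also just short of shut.
- cap4_hinge (a point): middle of the hinge line of jar4's cap, fixed to the jar: 22.5 mm from the jar's axis at its +y side, 8 mm below the top of the shut cap; axes as the jar's. The cap is a disc 43 mm across and 7 mm thick with a 5 mm thumb lip: it reaches 49 mm from the hinge, and open it stands that far above the hinge.
- cap4_press (a point): point on the upper face of jar4's cap, 34 mm from the hinge towards the lip (moves with the cap); with the cap shut it lies 11.5 mm to the -y side of the jar's axis, at the height of the top of the shut cap.
- salt_shaker: salt shaker with a plain round top and no flip cap, 44 mm across, 90 mm high, loose, in one of the five bores, its top 103 mm above the worktop; to be left in its place. Origin: centre of its foot.
- teaspoon: steel teaspoon, 132 x 28 x 11 mm, lying behind the stand; leave alone. Origin: centre of its underside.
- mandarin: mandarin, 50 mm across, behind the stand; leave alone. Origin: centre of its underside.
- odd_mug: striped mug, 95 mm high, on the worktop at the left; leave alone. Origin: on the worktop, 17 mm from the mug's axis towards its handle.
- onion: onion, 85 mm high, on the wooden chopping board at the right; leave alone. Origin: its underside.
- scissors: kitchen scissors lying on the chopping board; leave alone. Origin: centre of the underside.
Things that resemble listed ones, but are neither listed nor needed, are in the scene too. What is shaped like the jar3 but purple is not meant. What is shaped like the jar4 but purple is not meant.

How it is judged:
By the outcome, as a careful person would: the job done as asked, in the order asked, and still so for the second after the job is handed in, with the robot touching nothing.
It also fails if it takes over 54 s, if anything falls off the work surface, if the arm or the gripper's body presses on something with over 40 N, if the wrist force passes 120 N, or if a joint passes its speed limit or range.

## Working session

There is one attempt and no reset: what is moved stays moved. The work goes in short steps, Python scripts to look and compute and a tool call to move; the robot and the scene stay as the last step left them, time stands still between calls to the robot, and variables do not carry over. Pictures are saved under pics/ and viewed, at most 10 in all, crops included, and the job is handed in when it is done.

Besides the shell and the picture viewer there is one more tool, called after "Call:" as a command line: name --argument value ..., lists and objects as JSON in quotes. carry_out: Moves the arm, as the interface text tells. Shifts and turns lie within -1 to 1; 1 stands for 50 mm of shift or 0.15 rad of turn. Its arguments: {"type":"object","properties":{"commands":{"type":"array"}},"required":["commands"]}

```bash
mkdir -p pics
cat > h.py <<'E'
import numpy as np, cv2
from scipy.spatial.transform import Rotation as R
from bench import arm, viewer
def cam(n):
    c=viewer.camera(n); z=c["z_map"]; h,w=z.shape
    u,v=np.meshgrid(np.arange(w),np.arange(h))
    p=np.stack([(u-c["cx"])/c["fx"]*z,-(v-c["cy"])/c["fy"]*z,-z],-1)
    o=np.array(c["orientation"],float)
    M=o if o.shape==(3,3) else R.from_rotvec(o).as_matrix()
    P=p@M.T+np.array(c["origin"]); P[z==0]=np.nan
    return c,P
E
python3 - <<'E'
from h import *
print(arm.sense(), arm.nose_length)
for n in("scene","top"):
    c,P=cam(n); print(n,{k:c[k] for k in c if k not in("color","z_map")})
    cv2.imwrite(f"pics/{n}0.png",c["color"][...,::-1]); np.savez(f"{n}0.npz",P=P,C=c["color"])
E
```

```text
{'time': 0.0, 'joints': array([ 1.16211879,  0.32181659, -0.07006554,  1.45168618,  0.02259293,
        1.37081236, -0.05689237]), 'qvel': array([-5.15507330e-04,  1.67042291e-03,  7.59841867e-04, -2.91687506e-05,
        7.62013099e-04,  1.87895829e-05,  7.66249802e-04]), 'effort': array([-2.42874130e-04, -4.93576169e+01, -3.82181061e-01, -3.14336979e+01,
        1.28970432e-02,  1.13800916e-02,  3.54715255e-06]), 'tcp_pos': array([ 266.42508377, -592.31752647,  244.22188428]), 'orientation': array([-3.06982807e+00, -6.58799170e-01,  7.89107092e-04]), 'force': array([-0.55284599,  0.81449467,  0.3232866 ]), 'moment': array([0.06158261, 0.00855075, 0.01256607]), 'grasp_force': 0.0, 'finger_gap': 85.27629648520858} 14.0
scene {'fx': 396.8650042480946, 'fy': 396.8650042480946, 'cx': 315.4897534325658, 'cy': 202.18909260152122, 'origin': array([ 26.04165688, 923.42447444, 988.23675137]), 'orientation': array([ 0.26712863, -1.13520997, -2.41252659])}
top {'fx': 450.83787555131016, 'fy': 450.83787555131016, 'cx': 324.1181529124003, 'cy': 197.18991068612468, 'origin': array([-398.0959678 ,  404.15788923, 1511.97441957]), 'orientation': array([ 0.39647843, -0.60557775, -1.91273409])}
```

View pics/scene0.png

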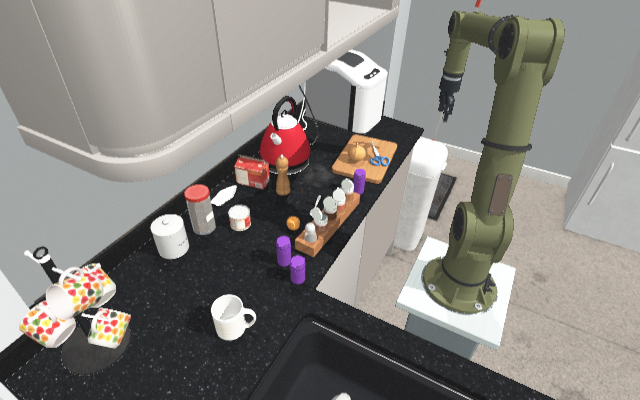

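View pics/top0.png

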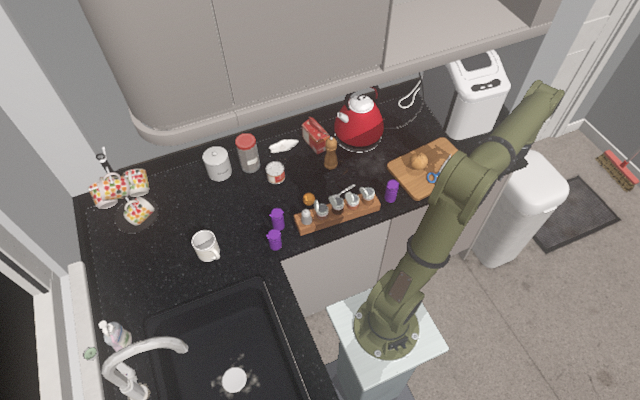

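The scene view shows the stand from about (300,245) to (355,200), with the salt shaker at its left (+y) end at (310,232). Four open white caps stand along the rest, at about (319,215), (331,205), (340,197) and (348,187). The top view agrees: the stand runs from (300,225) to (380,205). Purple lookalikes stand off both ends.

Run:
```python
from h import *
for n,(a,b,c0,d) in (("scene",(165,265,280,380)),("top",(170,250,280,410))):
    D=np.load(n+"0.npz"); P=D["P"]; C=D["C"]
    hsv=cv2.cvtColor(C,cv2.COLOR_RGB2HSV)
    m=np.zeros(P.shape[:2],bool); m[a:b,c0:d]=1
    br=m&(hsv[...,0]<18)&(hsv[...,1]>100)&(np.abs(P[...,2]-45)<5)
    Q=P[br][:,:2].astype(np.float32); r=cv2.minAreaRect(Q); print(n,len(Q),r, np.median(P[br][:,2]))
    print(cv2.boxPoints(r).round())
    ax=np.array([np.sin(0),1]); 
    w=m&(P[...,2]>75)&(hsv[...,1]<60)&(P[...,2]<175)
    pts=P[w]; np.save(n+"_w.npy",pts)
    bx=cv2.resize(C[a:b,c0:d],None,fx=6,fy=6,interpolation=cv2.INTER_CUBIC)
    cv2.imwrite(f"pics/{n}_crop.png",bx[...,::-1])
    # profile along y, side
    cols=np.arange(-250,250,8)
    for y in cols:
        s=pts[(pts[:,1]>=y)&(pts[:,1]<y+8)]
        if len(s)>3: print(y,len(s),"zmax",s[:,2].max().round(),"zmed",np.median(s[:,2]).round(),"x",s[:,0].min().round(),s[:,0].max().round())
```

```text
scene 602 ((603.0054931640625, -39.45771789550781), (340.6112976074219, 333.7657165527344), 87.40989685058594) 44.03728534365143
[[ 429. -202.]
 [ 762. -217.]
 [ 777.  123.]
 [ 444.  138.]]
-170 4 zmax 100.0 zmed 89.0 x 446.0 450.0
-162 6 zmax 99.0 zmed 92.0 x 445.0 450.0
-154 13 zmax 96.0 zmed 87.0 x 448.0 490.0
-146 40 zmax 139.0 zmed 92.0 x 441.0 483.0
-138 57 zmax 150.0 zmed 124.0 x 441.0 482.0
-130 26 zmax 151.0 zmed 132.0 x 451.0 479.0
-98 5 zmax 85.0 zmed 82.0 x 450.0 456.0
-90 26 zmax 137.0 zmed 115.0 x 446.0 488.0
-82 83 zmax 141.0 zmed 113.0 x 447.0 486.0
-74 31 zmax 133.0 zmed 106.0 x 460.0 483.0
-42 6 zmax 102.0 zmed 94.0 x 453.0 459.0
-34 11 zmax 103.0 zmed 86.0 x 451.0 459.0
-26 18 zmax 99.0 zmed 86.0 x 455.0 492.0
-18 66 zmax 150.0 zmed 99.0 x 449.0 489.0
-10 76 zmax 152.0 zmed 126.0 x 451.0 488.0
-2 4 zmax 133.0 zmed 120.0 x 475.0 486.0
6 4 zmax 90.0 zmed 88.0 x 467.0 482.0
14 11 zmax 96.0 zmed 89.0 x 458.0 479.0
22 14 zmax 93.0 zmed 89.0 x 456.0 475.0
30 11 zmax 92.0 zmed 86.0 x 457.0 469.0
38 10 zmax 93.0 zmed 88.0 x 459.0 471.0
46 76 zmax 142.0 zmed 119.0 x 463.0 5
[... 1082 characters left out ...]
-50 22 zmax 105.0 zmed 101.0 x 453.0 494.0
-42 23 zmax 109.0 zmed 99.0 x 451.0 494.0
-34 22 zmax 107.0 zmed 99.0 x 450.0 493.0
-26 12 zmax 133.0 zmed 95.0 x 453.0 461.0
-18 31 zmax 153.0 zmed 130.0 x 446.0 480.0
-10 34 zmax 150.0 zmed 125.0 x 454.0 488.0
6 5 zmax 92.0 zmed 90.0 x 468.0 489.0
14 23 zmax 97.0 zmed 87.0 x 457.0 497.0
22 20 zmax 94.0 zmed 89.0 x 454.0 499.0
30 23 zmax 95.0 zmed 88.0 x 456.0 498.0
38 15 zmax 131.0 zmed 90.0 x 460.0 488.0
46 33 zmax 141.0 zmed 123.0 x 463.0 500.0
54 17 zmax 133.0 zmed 109.0 x 461.0 496.0
78 6 zmax 98.0 zmed 94.0 x 470.0 487.0
86 21 zmax 104.0 zmed 96.0 x 464.0 496.0
94 20 zmax 109.0 zmed 99.0 x 465.0 492.0
102 20 zmax 102.0 zmed 95.0 x 466.0 489.0
```

View pics/scene_crop.png

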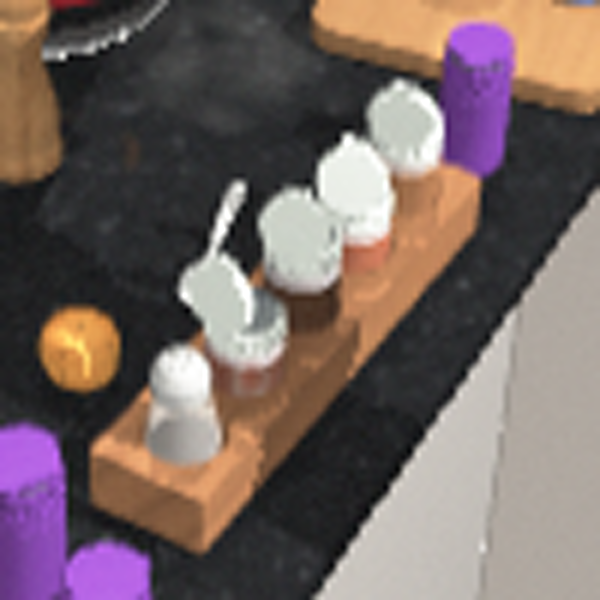

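View pics/top_crop.png

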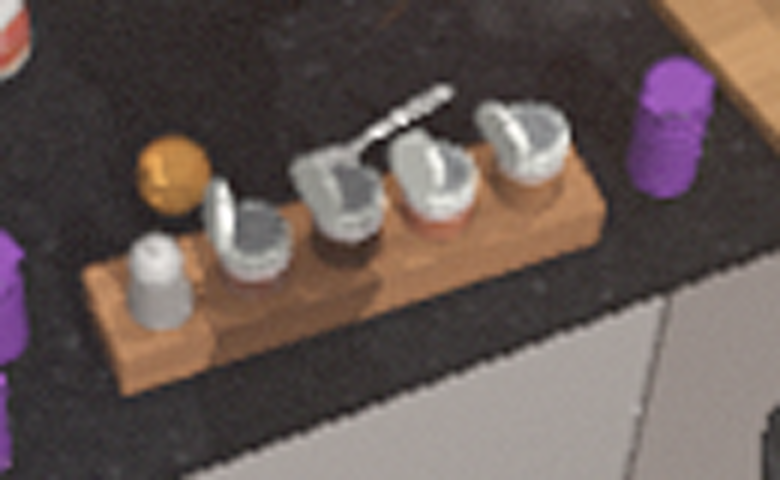

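The crops confirm the order from the +y end: salt shaker, short jar, tall, short, tall. The stand is turned about -0.07 rad. Next I'll fit each cap's plane to get the jar yaw and cap angle.

Run:
```python
from h import *
ps=np.vstack([np.load("scene_w.npy"),np.load("top_w.npy")])
for k,(x,y,top) in dict(A=(475,30,98.5),B=(470.4,-34,110.5),C=(466,-98,98.5),D=(462,-162,110.5)).items():
    q=ps[(np.hypot(ps[:,0]-x,ps[:,1]-y)<42)&(ps[:,2]>top+5)&(ps[:,1]>y)]
    for _ in range(4):
        c=q.mean(0); n=np.linalg.svd(q-c)[2][2]; n*=np.sign(n[1]); d=(q-c)@n; q=q[abs(d)<6]
    ring=ps[(np.hypot(ps[:,0]-x,ps[:,1]-y)<30)&(abs(ps[:,2]-top+7)<6)&(ps[:,1]<y+12)]
    print(k,len(q),"cap c",c.round(1),"yaw",np.arctan2(-n[0],n[1]).round(2),"theta",(np.arccos(n[2])).round(2),"sd",d.std().round(1),"zmax",q[:,2].max().round(),"xr",q[:,0].min().round(),q[:,0].max().round(),"ring",np.c_[ring.min(0),ring.max(0)].round().tolist()[:2])
s=arm.sense();print(R.from_rotvec(s["orientation"]).as_matrix().round(3))
```

```text
A 129 cap c [480.2  53.1 120.6] yaw -0.14 theta 1.37 sd 2.1 zmax 142.0 xr 461.0 503.0 ring [[454.0, 499.0], [11.0, 41.0]]
B 139 cap c [467.3  -8.3 132.4] yaw 0.26 theta 1.49 sd 2.1 zmax 153.0 xr 446.0 488.0 ring [[450.0, 494.0], [-55.0, -23.0]]
C 144 cap c [464.3 -77.7 120.5] yaw 0.32 theta 1.36 sd 2.4 zmax 144.0 xr 445.0 486.0 ring [[446.0, 488.0], [-117.0, -88.0]]
D 117 cap c [ 458.4 -132.4  131.3] yaw 0.3 theta 1.67 sd 2.2 zmax 155.0 xr 438.0 482.0 ring [[445.0, 487.0], [-183.0, -151.0]]
[[ 0.912  0.41  -0.001]
 [ 0.41  -0.912  0.002]
 [-0.    -0.002 -1.   ]]
```

Call:
carry_out --commands '[0,0,0,0,0,-0.955,1,0,0,0,0,0,-0.955,1,0,0,0,0,0,-0.955,1,0,0,0,0,0,-0.955,1,0,0,0,0,0,-0.955,1,0,0,0,0,0,-0.955,1,0,0,0,0,0,-0.955,1,0,0,0,0,0,-0.955,1,0,0,0,0,0,0,1,0,0,0,0,0,0,1]'

```text
time: 1.1
tcp_pos: [266.5, -592.6, 244.9]
orientation: [-2.227, -2.215, -0.0]
force: [-0.0, 0.2, 0.5]
finger_gap: -0.0
grasp_force: 0.0
```

Call:
carry_out --commands '[0.5,0.6,0,0,0,0,1,0.7,0.6,0,0,0,0,1,0.8,0.6,0,0,0,0,1,0.8,0.6,0,0,0,0,1,0.8,0.6,0,0,0,0,1,0.8,0.6,0,0,0,0,1,0.9,0.6,0,0,0,0,1,0.9,0,0,0,0,0,1,0.9,0,0,0,0,0,1,0.9,0,0,0,0,0,1,0.9,0,0,0,0,0,1,0.9,0,0,0,0,0,1]'

```text
time: 2.3
tcp_pos: [475.1, -104.8, 245.4]
orientation: [2.227, 2.215, -0.0]
force: [0.9, 0.9, 0.1]
finger_gap: 0.0
grasp_force: 0.0
```

Call:
carry_out --commands '[0.9,0,0,0,0,0,1,0.9,0,0,0,0,0,1,0.9,0,0,0,0,0,1,0.6,0,0,0,0,0,1,0.4,0,0,0,0,0,1,0,0,0,0,0,0,1,0,0,0,0,0,0,1]'

```text
time: 3.0
tcp_pos: [475.7, 77.9, 245.3]
orientation: [2.224, 2.218, -0.001]
force: [0.6, 0.0, -0.2]
finger_gap: -0.4
grasp_force: 0.0
```

Call:
carry_out --commands '[0,0.1,0.5,0,0,0,1,0,0,0.5,0,0,0,1,0,0,0.5,0,0,0,1,0,0,0.4,0,0,0,1,0,0,0.2,0,0,0,1,0,0,0,0,0,0,1,0,0,0,0,0,0,1]'

```text
time: 3.7
tcp_pos: [481.3, 77.8, 140.9]
orientation: [2.225, 2.217, 0.001]
force: [-0.6, 0.8, -0.6]
finger_gap: -0.1
grasp_force: 0.0
```

Run:
```python
from h import *
s=arm.sense(); print(s["tcp_pos"],s["force"])
o=[]
for n,(a,b,c0,d) in (("scene",(165,265,270,380)),("top",(150,250,270,410))):
    C=cam(n)[0]["color"][a:b,c0:d]; o.append(cv2.resize(C,(390,300),interpolation=cv2.INTER_CUBIC))
cv2.imwrite("pics/a1.png",np.hstack(o)[...,::-1])
```

```text
[481.34122487  77.75745897 140.93717121] [-0.6324669   0.81354041 -0.59414638]
```

View pics/a1.png

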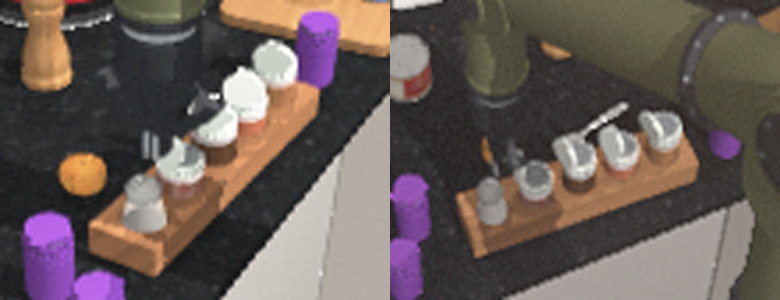

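The fingers are behind the first jar's cap and above the salt shaker, at about (150,145) in the left crop, and the force reads about zero. Now I'll fold cap A.

Call:
carry_out --commands '[-0.2,0,0,0,0,0,1,-0.16,0,0.02,0,0,0,1,-0.18,-0.02,0,0,0,0,1,-0.19,-0.02,0.11,0,0,0,1,-0.08,-0.02,0.08,0,0,0,1,-0.08,-0.02,0.09,0,0,0,1,-0.07,-0.02,0.13,0,0,0,1,-0.04,0,0.07,0,0,0,1,0,0,0,0,0,0,1,0,0,0,0,0,0,1]'

```text
time: 4.8
tcp_pos: [475.6, 28.7, 115.2]
orientation: [-2.223, -2.219, 0.0]
force: [1.5, -0.6, -0.5]
finger_gap: -0.1
grasp_force: 0.0
```

Call:
carry_out --commands '[0,0,0.04,0,0,0,1,0,0,0.02,0,0,0,1,0,0,0,0,0,0,1,0,0,0,0,0,0,1]'

```text
time: 5.2
tcp_pos: [475.9, 28.6, 112.5]
orientation: [2.223, 2.219, 0.0]
force: [-0.5, 0.6, 2.2]
finger_gap: -0.0
grasp_force: 1.0
```

Call:
carry_out --commands '[0,0,0.03,0,0,0,1,0,0,0,0,0,0,1,0,0,0,0,0,0,1]'

```text
time: 5.5
tcp_pos: [476.3, 28.6, 112.3]
orientation: [2.223, 2.219, 0.0]
force: [-3.5, -0.4, 11.8]
finger_gap: -0.4
grasp_force: 6.1
```

Call:
carry_out --commands '[0,0,0.03,0,0,0,1,0,0,0,0,0,0,1,0,0,0,0,0,0,1]'

```text
time: 5.8
tcp_pos: [476.9, 28.7, 112.3]
orientation: [2.222, 2.218, 0.001]
force: [-5.9, -0.1, 21.2]
finger_gap: -0.2
grasp_force: 10.9
```

Contact is firm at the flush height (tip at 98.3 mm), so cap A is shut. On to B.

Call:
carry_out --commands '[0,0,-0.14,0,0,0,1,0,0,-0.3,0,0,0,1,0,-0.1,-0.3,0,0,0,1,-0.12,-0.1,-0.1,0,0,0,1,-0.12,0,0,0,0,0,1,0,0,0,0,0,0,1,0,0,0,0,0,0,1]'

```text
time: 6.5
tcp_pos: [465.2, 16.0, 150.5]
orientation: [-2.224, -2.217, 0.001]
force: [0.4, -0.8, 0.0]
finger_gap: 0.1
grasp_force: 0.0
```

Call:
carry_out --commands '[-0.2,0,0,0,0,0,1,-0.18,0,0,0,0,0,1,-0.21,0.04,0,0,0,0,1,-0.19,0.04,0.1,0,0,0,1,-0.08,0.04,0.08,0,0,0,1,-0.07,0.04,0.08,0,0,0,1,-0.07,0,0.13,0,0,0,1,-0.04,0,0.07,0,0,0,1,0,0,0.06,0,0,0,1,0,0,0,0,0,0,1,0,0,0,0,0,0,1]'

```text
time: 7.6
tcp_pos: [473.5, -35.3, 125.3]
orientation: [-2.223, -2.22, 0.0]
force: [0.4, -0.4, -0.3]
finger_gap: -0.1
grasp_force: 0.0
```

Call:
carry_out --commands '[0,0,0.03,0,0,0,1,0,0,0,0,0,0,1,0,0,0,0,0,0,1]'

```text
time: 7.9
tcp_pos: [473.9, -35.4, 124.5]
orientation: [2.223, 2.219, 0.0]
force: [-1.2, 0.7, 5.4]
finger_gap: -0.0
grasp_force: 2.8
```

Call:
carry_out --commands '[0,0,0.05,0,0,0,1,0,0,0,0,0,0,1,0,0,0,0,0,0,1]'

```text
time: 8.2
tcp_pos: [475.1, -35.5, 124.4]
orientation: [2.221, 2.217, 0.001]
force: [-5.9, -0.2, 20.0]
finger_gap: -0.1
grasp_force: 10.2
```

Call:
carry_out --commands '[0,0,-0.1,0,0,0,1,0,0,-0.3,0,0,0,1,0,-0.1,0,0,0,0,1,-0.16,-0.14,0,0,0,0,1,-0.17,0,0,0,0,0,1,0,0,0,0,0,0,1,0,0,0,0,0,0,1]'

```text
time: 8.9
tcp_pos: [461.3, -52.6, 140.9]
orientation: [-2.225, -2.217, 0.0]
force: [-0.1, 0.2, -0.2]
finger_gap: 0.1
grasp_force: 0.0
```

Call:
carry_out --commands '[-0.16,0,0,0,0,0,1,-0.14,0,0,0,0,0,1,-0.2,0.04,0.03,0,0,0,1,-0.18,0.04,0.11,0,0,0,1,-0.08,0.04,0.08,0,0,0,1,-0.07,0.04,0.08,0,0,0,1,-0.07,0,0.13,0,0,0,1,-0.04,0,0.08,0,0,0,1,0,0,0.06,0,0,0,1,0,0,0.03,0,0,0,1,0,0,0,0,0,0,1,0,0,0,0,0,0,1]'

```text
time: 10.1
tcp_pos: [469.7, -99.2, 112.5]
orientation: [2.223, 2.219, -0.001]
force: [-4.4, 0.2, 9.0]
finger_gap: -0.4
grasp_force: 4.5
```

Call:
carry_out --commands '[0,0,0.05,0,0,0,1,0,0,0,0,0,0,1,0,0,0,0,0,0,1]'

```text
time: 10.4
tcp_pos: [470.6, -99.3, 112.4]
orientation: [2.221, 2.218, -0.001]
force: [-8.4, 1.0, 25.3]
finger_gap: -0.2
grasp_force: 12.1
```

Call:
carry_out --commands '[0,0,-0.14,0,0,0,1,0,0,-0.3,0,0,0,1,0,-0.12,-0.3,0,0,0,1,-0.06,-0.12,-0.1,0,0,0,1,-0.06,0,0,0,0,0,1,0,0,0,0,0,0,1,0,0,0,0,0,0,1]'

```text
time: 11.1
tcp_pos: [457.0, -105.1, 150.0]
orientation: [-2.223, -2.218, 0.001]
force: [-0.3, 0.1, -0.3]
finger_gap: 0.2
grasp_force: 0.0
```

Call:
carry_out --commands '[-0.18,0,0,0,0,0,1,-0.18,0,0,0,0,0,1,-0.17,0,0,0,0,0,1,-0.2,0.04,0,0,0,0,1,-0.18,0.04,0.09,0,0,0,1,-0.08,0.04,0.08,0,0,0,1,-0.07,0.04,0.08,0,0,0,1,-0.07,0,0.13,0,0,0,1,-0.04,0,0.07,0,0,0,1,0,0,0.06,0,0,0,1,0,0,0.03,0,0,0,1,0,0,0,0,0,0,1]'

```text
time: 12.3
tcp_pos: [465.4, -163.6, 124.6]
orientation: [2.223, 2.219, -0.001]
force: [-1.5, 0.2, 4.7]
finger_gap: 0.1
grasp_force: 2.5
```

Call:
carry_out --commands '[0,0,0.04,0,0,0,1,0,0,0,0,0,0,1,0,0,0,0,0,0,1]'

```text
time: 12.6
tcp_pos: [466.2, -163.8, 124.4]
orientation: [2.221, 2.218, -0.001]
force: [-4.3, 1.3, 15.5]
finger_gap: 0.4
grasp_force: 7.9
```

Cap D is shut too. I'll lift straight up, then move clear so I can check.

Call:
carry_out --commands '[0,0,-0.2,0,0,0,1,0,0,-0.6,0,0,0,1,0,0,-0.8,0,0,0,1,0,0,-0.8,0,0,0,1,-0.6,0,0,0,0,0,1,-0.9,0,0,0,0,0,1,-0.9,0,0,0,0,0,1,-0.9,0,0,0,0,0,1,-0.8,0,0,0,0,0,1,-0.5,0,0,0,0,0,1,0,0,0,0,0,0,1,0,0,0,0,0,0,1]'

```text
time: 13.8
tcp_pos: [464.8, -393.1, 241.4]
orientation: [-2.223, -2.218, -0.001]
force: [0.7, 1.1, -0.3]
finger_gap: -0.1
grasp_force: 0.0
```

Run:
```python
from h import *
o=[]
for n,(a,b,c0,d) in (("scene",(165,265,270,380)),("top",(150,250,270,410))):
    c,P=cam(n); C=c["color"]; o.append(cv2.resize(C[a:b,c0:d],(390,300),interpolation=cv2.INTER_CUBIC))
    P0=np.load(n+"0.npz")["P"]; C0=np.load(n+"0.npz")["C"]
    def rect(P,C):
        hsv=cv2.cvtColor(C,cv2.COLOR_RGB2HSV)
        m=(hsv[...,0]<18)&(hsv[...,1]>100)&(abs(P[...,2]-45)<5)&(P[...,0]<515)&(P[...,0]>410)&(abs(P[...,1]+34)<185)
        return cv2.minAreaRect(P[m][:,:2].astype(np.float32))
    print(n,rect(P0,C0),rect(P,C))
    hsv=cv2.cvtColor(C,cv2.COLOR_RGB2HSV)
    for x,y in ((475,30),(470.4,-34),(466,-98),(462,-162)):
        m=(np.hypot(P[...,0]-x,P[...,1]-y)<26)&(P[...,2]>80)&(hsv[...,1]<60); q=P[m]
        t=q[q[:,2]>np.percentile(q[:,2],40)]
        A=np.c_[t[:,:2]-[x,y],np.ones(len(t))]; f=np.linalg.lstsq(A,t[:,2],rcond=None)[0]
        print(len(q),"zmax",q[:,2].max().round(1),"fit slopes,z",f.round(2))
cv2.imwrite("pics/end.png",np.hstack(o)[...,::-1])
```

```text
scene ((474.4914855957031, -33.87074279785156), (340.6221008300781, 75.41592407226562), 86.69145965576172) ((474.55328369140625, -33.85772705078125), (341.08514404296875, 75.08831787109375), 86.77196502685547)
135 zmax 101.5 fit slopes,z [-2.000e-02 -0.000e+00  9.798e+01]
157 zmax 113.6 fit slopes,z [ 3.0000e-02 -2.0000e-02  1.0921e+02]
99 zmax 101.3 fit slopes,z [-0.00e+00  2.00e-02  9.79e+01]
127 zmax 114.0 fit slopes,z [ 0.0000e+00 -4.0000e-02  1.0878e+02]
top ((473.5807189941406, -34.67189025878906), (335.6192932128906, 80.97301483154297), 86.3676986694336) ((473.4727783203125, -34.74650573730469), (335.9259338378906, 81.2421875), 86.67642211914062)
121 zmax 106.5 fit slopes,z [-2.000e-02  0.000e+00  9.875e+01]
135 zmax 117.6 fit slopes,z [1.0000e-02 2.0000e-02 1.0959e+02]
105 zmax 104.5 fit slopes,z [3.000e-02 0.000e+00 9.822e+01]
124 zmax 117.3 fit slopes,z [ 3.0000e-02 -3.0000e-02  1.0937e+02]
```

View pics/end.png

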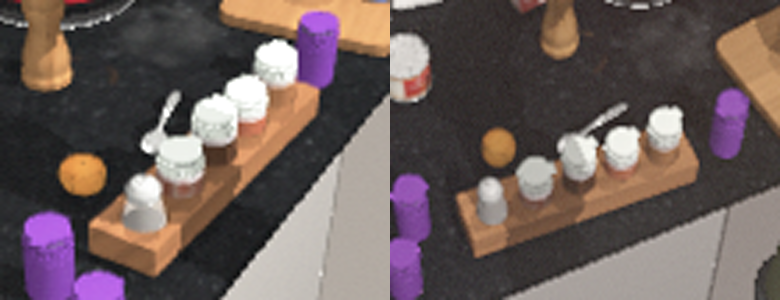

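All four caps lie flat at flush height, at left-crop positions (180,155), (214,118), (246,95) and (275,62). The stand hasn't measurably moved, and the salt shaker, spoon and mandarin look untouched.

```bash
python3 -c "
from bench import arm
print(arm.finish_job())"
```

```text
the job is handed in; nothing more can be done
None
```

All four flip caps are folded shut and flush on their jars, worked in order from the hinge side; the camera check showed the stand unmoved and nothing near it disturbed, and I handed the job in at about 14 s of the 54 s (no verdict was returned).

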